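# Register an enclosure in the bench jig

## Task

Push the larger aluminium enclosure along the mat into the jig, its long side flat against the back rail, and push the jig's sliding arm up behind it until the enclosure is trapped snugly between the arm and the fixed end stop. Only push with the outside of the fingers: never take the enclosure between the fingers, tip it or lift it off the mat. Leave everything else on the bench where it is.

Things in the scene. Friction and masses are not known exactly. Their poses are not given: they have to be found in the camera images.
- case: larger closed aluminium enclosure, 64 (its x) x 110 (its y) x 34 high mm, 0.2 to 0.42 kg, loose on the mat; origin at the centre of its underside, z up. Both ends and both long sides are alike. It starts on the robot's side of the rail, turned up to 0.3 rad from it
- jig: aluminium jig fixed to the mat: back rail on the far side, end stop at its left end, forming a corner. Origin on the mat at the inside corner; x points away from the robot (through the rail), y left along the rail. Rail: face at x = 0, y = -380 to +20 mm, 25 mm high, 24 mm thick
- stop (a point): middle of the end stop's face, 15 mm above the mat. The face is the plane jig y = 0, from jig x = -60 to 0 mm; the stop is 30 mm high and 20 mm thick
- seat (a point): where the centre of the enclosure's underside comes when it touches both rail and end stop: jig x = -32, y = -55 mm, on the mat
- slide (a joint): travel (m) of the sliding steel arm along the rail in jig +y, 0 (farthest right, start 0 to 0.05) to 0.21. The arm covers jig x = -60 to 0, is 20 mm thick along jig y and spans 3 to 33 mm above the mat; its pressing face is at jig y = -300 mm + travel and meets the seated enclosure at 0.190. Friction about 2 N, no spring: stays where left
- slide_face (a point): centre of the arm's pressing (left, jig +y) face, at jig x = -30 mm, 18 mm above the mat
- slide_push (a point): point on the arm's right (jig -y) face, at jig x = -35 mm, 18 mm above the mat: where to push it. A saddle on the rail (jig x = -6 to +28 mm, top at 37 mm) reaches 30 mm further right than this face
- small_case: bystander: smaller aluminium enclosure, 40 x 55 x 30 mm, left of the end stop; origin at centre of underside
- spool: bystander: grey solder spool, diameter 56, 40 mm high, beyond the rail; origin at centre of underside
- bottle: bystander: amber bottle with white cap, diameter 48, 110 mm high, beyond the rail; origin at centre of underside
- jar: bystander: small white jar, diameter 44, 40 mm high, beyond the rail; origin at centre of underside
- wrench: bystander: steel wrench 130 mm long, lying flat, right of the enclosure and nearer the robot; its x runs along its length
- disc: bystander: dark cut-off disc, diameter 38, 6 mm thick, flat on the mat, left of the enclosure; origin at centre of underside
- screwdriver: bystander: screwdriver 170 mm long, lying flat, right of the sliding arm; its x runs along its length

How it is judged (in metres and radians):
At the end, for the whole second after the job is handed in: the enclosure lies flat in the jig's corner, within 3 mm of touching the back rail, within 4 mm of touching the end stop, square to the rail within 0.04 rad, at rest, with the sliding arm within 5 mm of its fully closed-up travel of 0.190 m (x of case in the frame of jig between -0.035 and -0.029 m and y of case in the frame of jig between -0.059 and -0.052 m and angle between the y axis of case and the y axis of jig, either way round below 0.04 rad and angle between case's own z axis and vertical below 0.05 rad and height (world z) of case below 0.004 m and value of joint slide above 0.185 m and linear speed of case below 0.01 m/s).
It fails at once if the enclosure is lifted off the mat (6 mm) or tipped (0.12 rad) (height (world z) of case above 0.006 m or angle between case's own z axis and vertical above 0.12 rad).
It fails at once if the enclosure is taken between the fingers (touched by them while the TCP is inside its outline and below its top) (contact force between the fingers and case above 0.5 N and z of the grasp point in the frame of case below 0.034 m and x of the grasp point in the frame of case between -0.03 and 0.03 m and y of the grasp point in the frame of case between -0.053 and 0.053 m).
It fails at once if a bystander is moved more than 15 mm (distance of any of small_case, spool, bottle, jar, wrench, disc, screwdriver from where it was at the start of the episode above 0.015 m).
It also fails if it takes over 48 s, if anything falls off the work surface, if the arm or the gripper's body presses on something with over 40 N, if the wrist force passes 120 N, or if a joint passes its speed limit or range.

## Robot

A 7-joint arm with a two-finger parallel gripper is mounted at the origin on the work surface. World frame = base frame: x ahead of the robot, y to its left, z up, the work surface at z = 0. Lengths are in mm, angles in rad, forces in N, time in s.
With the tool pointing down it reaches from about 400 to 875 mm from the base axis. Payload 4.4 kg.
Tool frame: the origin (TCP) lies between the finger pads, 19 mm behind the fingertips; this is the grasp point; z points along the fingers, y is the line along which they close (so a half turn about z gives the same grasp; the last joint's range is limited). The gripper opens to 85 mm and grips with 20 to 120 N. Pads are 22 mm wide; open, the fingers measure 114 mm over their backs; the gripper's body (76 mm by 85 mm) begins 54 mm behind the grasp point. The pads swing forward as they close: fully open they stand 13 mm farther back than shut.
Start: joints at [1.173, 0.628, 0.038, 1.517, -0.027, 0.996, -0.02], TCP at [211.762, -614.552, 250.013] pointing down, gripper open.
Joint ranges: [-3.06, 3.06], [-0.37, 2.12], [-1.25, 1.32], [0.18, 2.47], [-1.1, 4.24], [0.23, 1.98], [-2.94, 2.94]. Speed limits (rad/s): [2.57, 2.57, 3.14, 3.14, 3.14, 3.14, 3.14].

## Interface

Orientations are given as [roll, pitch, yaw] about the fixed x, y, z axes, in that order (R = Rz(yaw) Ry(pitch) Rx(roll)).
In Python, from cell import status, cams, ctrl gives the robot as it stands.
- The arm moves only by the tool move_arm, never from a script. Its argument "plan" is a list of rows, each a list of 3 entries, a list of its own where there are three numbers: the shift along the world's x, y, z in mm, then the turn, a rotation vector about the world's x, y, z in degrees, then the opening, from 0 (shut) to 1 (fully open). In form: [[[x, y, z], [wx, wy, wz], gripper], ...]. A call has 1 to 10 rows; each row shifts and turns the commanded pose from where the row before left it; what a row does not reach is not made up. A row lasts 1/8 s, in which the tool goes at most 62.5 mm and 10.7 degrees, less where a joint would pass 70% of its speed; a pose out of reach is approached as far as the arm can. A call with a gripper value outside its range is refused whole. The fingers move at their own pace and stop on an object; the grip force is fixed at half the most. Time passes only in rows, so rows that do not move let the fingers close. It gives the time, the measured TCP pose, the force, the opening and the grip force at its end, in the units of the state.
- status.read_state(): the state, without advancing time (a new reading comes with each control period).
- cams.get_image(name): name is "side" or "top" or "wrist"; returns the picture (480x640x3 uint8, blue, green, red); there is no depth.
- cams.camera_params(name): a dict with "K" (3x3 intrinsics, pixels), "k1" (the pictures are not rectified: a ray, as slopes to the right and down, at radius r is drawn at 1 + k1 r^2 times it, then the intrinsics apply), "pose" (4x4, takes a point from camera to world coordinates); the wrist camera has in their place "tool_from_camera" (4x4, takes a point from camera to tool coordinates, whose origin is the TCP and whose axes are the flange's). Camera axes: x right, y down, z forward; pixel columns grow to the right and rows downward; lengths in mm; the calibration is good to about 2 mm. A picture is of the moment at which its call begins: read the wrist's pose just before it. camera_params takes no time and is no camera call.
- ctrl.finish_job(): hands the job in; it is judged then, once.
The state is a dict: "clock": time; "qpos": joint angles; "qd": joint speeds; "tau": joint torques, N m; "eef_pos": TCP position; "tool_rot": TCP orientation; "force": force on the tool from outside, world axes, zero at the start; "torque": the same for the moment, N m; "width": finger opening in mm; "gripper_force": force on a finger pad.
Only numpy, scipy, OpenCV 4.12 (cv2) and the standard library are available. Lean on these libraries where they do the work, as an engineer would, in place of code of your own. Each camera call takes 0.05 s, during which the arm holds its last target. There are 200 camera calls.

## Working session

There is one attempt and no reset: what is moved stays moved. The work goes in short steps, Python scripts to look and compute and a tool call to move; the robot and the scene stay as the last step left them, time stands still between calls to the robot, and variables do not carry over. Pictures are saved under pics/ and viewed, at most 10 in all, crops included, and the job is handed in when it is done.

Besides the shell and the picture viewer there is one more tool, called after "Call:" by a JSON object that holds its "op" and its "data". move_arm: Moves the arm, as the interface text tells. Its arguments: {"type":"object","properties":{"plan":{"type":"array","items":{"type":"array"}}},"required":["plan"]}

```bash
mkdir -p pics
cat > h.py <<'E'
import numpy as np, cv2
from cell import status, cams, ctrl
def ray(name,px,z,pose=None):
    p=cams.camera_params(name);K=np.array(p["K"]);T=np.array(p["pose"]) if pose is None else pose
    u=(np.array(px,float)-K[:2,2])/np.diag(K)[:2]
    s=u.copy()
    for _ in range(20): s=u/(1+p["k1"]*(s@s))
    d=T[:3,:3]@np.array([s[0],s[1],1]);o=T[:3,3]
    return (o+d*(z-o[2])/d[2])
E
python3 - <<'E'
from h import *
for n in("top","side"):
    cv2.imwrite(f"pics/{n}0.png",cams.get_image(n)); p=cams.camera_params(n); print(n,np.round(p["pose"],3).tolist(),p["K"],p["k1"])
s=status.read_state();print(s["clock"],s["eef_pos"],s["tool_rot"],s["force"],s["width"])
E
```

```text
top [[0.011, -0.992, 0.123, 451.511], [-1.0, -0.008, 0.02, -78.979], [-0.019, -0.123, -0.992, 1071.525], [0.0, 0.0, 0.0, 1.0]] [[607.45763354   0.         326.45738184]
 [  0.         607.45763354 230.75910018]
 [  0.           0.           1.        ]] -0.07163959116436143
side [[-0.913, -0.204, 0.353, 318.654], [-0.408, 0.442, -0.799, 600.318], [0.007, -0.873, -0.487, 451.681], [0.0, 0.0, 0.0, 1.0]] [[468.37554415   0.         317.10016973]
 [  0.         468.37554415 230.08433766]
 [  0.           0.           1.        ]] -0.005422146457986599
0.1 [ 211.59939573 -614.04421055  249.19377039] [-3.13991206e+00  3.80912217e-07  3.31778842e-01] [ 0.11431139 -0.38116476  0.86925909] 85.31872423854195
```

View pics/top0.png

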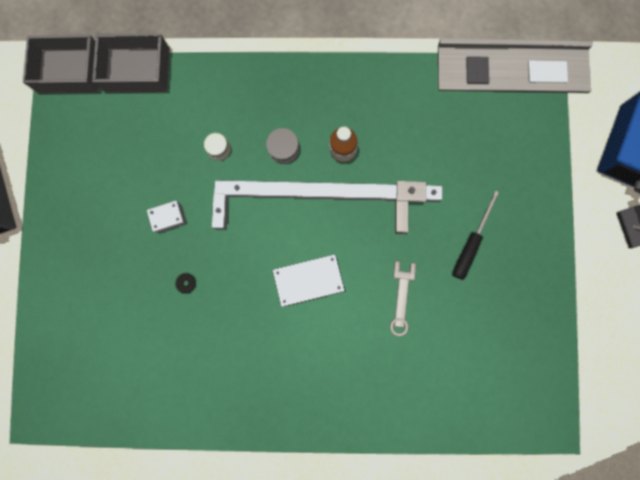

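The top view shows the rail at row ~190 (cols 215–440), the end stop at ~(219,208), the slide arm at ~(402,212) and the case at ~(309,281). The wrench is at ~(402,300) and the disc at (186,283). Next I'll measure outlines.

Run:
```python
from h import *
im=cv2.imread("pics/top0.png");hsv=cv2.cvtColor(im,cv2.COLOR_BGR2HSV)
m=((hsv[...,1]<60)&(hsv[...,2]>130)).astype(np.uint8)*255
cs,_=cv2.findContours(m,cv2.RETR_EXTERNAL,cv2.CHAIN_APPROX_NONE)
for c in cs:
    x,y,w,h=cv2.boundingRect(c)
    if cv2.contourArea(c)>80 and 120<y<340 and 140<x<560: print((x,y,w,h),cv2.contourArea(c))
    if 2000<cv2.contourArea(c) and 260<x<290 and y>240:
        b=cv2.boxPoints(cv2.minAreaRect(c));P=np.array([ray("top",q,34) for q in b])
        print("case",P.round(1).tolist(),P.mean(0).round(1),[np.linalg.norm(P[i]-P[i-1]).round(1) for i in range(4)])
        i=np.argmax([np.linalg.norm(P[i]-P[i-1]) for i in range(4)]);d=P[i]-P[i-1];print("yaw of long",np.arctan2(-d[0],d[1]) if d[1]>0 else np.arctan2(d[0],-d[1]))
# rail front edge: bottom of bright run in columns 240..390
pts=[]
for u in range(245,385,5):
    r=np.where(m[175:215,u])[0]+175; pts.append(ray("top",(u,r.max()+.5),25)) if len(r) else 0
pts=np.array(pts);a=np.polyfit(pts[:,1],pts[:,0],1);print("rail x = %.4f*y+%.1f"%tuple(a),np.std(pts[:,0]-np.polyval(a,pts[:,1])))
for v in (206,212,218,224):
    r=np.where(m[v,205:240])[0]+205;print("stop",v,r.min(),r.max(),ray("top",(r.max()+.5,v),30).round(1),ray("top",(r.min()-.5,v),30).round(1))
for v in (208,214,220,226):
    r=np.where(m[v,385:420])[0]+385;print("slide",v,ray("top",(r.min()-.5,v),33).round(1),ray("top",(r.max()+.5,v),33).round(1))
for n,px,z in(("disc",(186,283),6),("wrench top l",(395,264),5),("wr r",(415,264),5),("wr bot",(400,334),5),("sd",(454,276),25),("sdtip",(497,193),5),("saddle",(427,200),37),("small",(166,216),30)): print(n,ray("top",px,z).round())
cv2.imwrite("pics/crop.png",cv2.resize(im[160:350,140:520],None,fx=2.1,fy=2.1,interpolation=cv2.INTER_CUBIC))
```

```text
rail x = 0.0156*y+642.3 0.5273422936059157
stop 206 212 224 [622.7 120.3  30. ] [622.6 143.2  30. ]
stop 212 212 224 [612.2 119.9  30. ] [612.  142.8  30. ]
stop 218 212 223 [601.6 121.3  30. ] [601.4 142.4  30. ]
stop 224 211 223 [591. 121.  30.] [590.8 143.8  30. ]
slide 208 [ 621.  -177.3   33. ] [ 621.2 -199.8   33. ]
slide 214 [ 610.5 -177.3   33. ] [ 610.7 -199.7   33. ]
slide 220 [ 600.  -177.2   33. ] [ 600.2 -199.6   33. ]
slide 226 [ 589.6 -177.2   33. ] [ 589.8 -199.6   33. ]
disc [489. 189.   6.]
wrench top l [ 526. -179.    5.]
wr r [ 526. -214.    5.]
wr bot [ 404. -187.    5.]
sd [ 505. -278.   25.]
sdtip [ 654. -361.    5.]
saddle [ 635. -231.   37.]
small [604. 223.  30.]
```

View pics/crop.png

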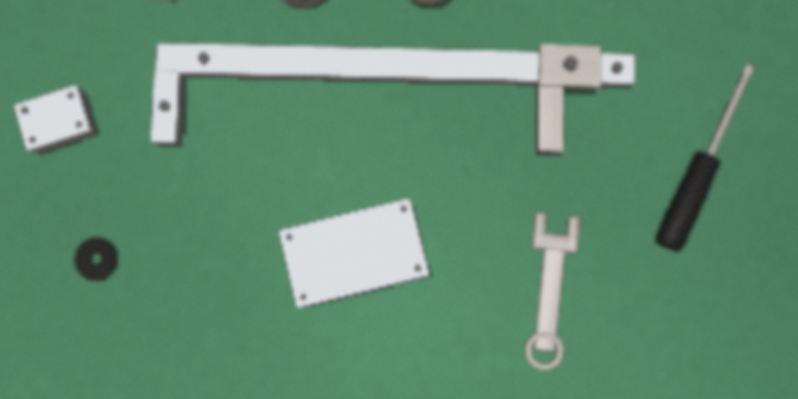

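Run:
```python
from h import *
im=cv2.imread("pics/top0.png");g=im[...,2].astype(np.float32)  # red: mat dark, aluminium bright
m=(im[...,2]>140).astype(np.uint8)*255
print("levels mat/case",g[300,250],g[281,309])
cs,_=cv2.findContours(m,cv2.RETR_LIST,cv2.CHAIN_APPROX_NONE)
for c in cs:
    x,y,w,h=cv2.boundingRect(c)
    if 2000<cv2.contourArea(c) and 265<x<285 and y>240:
        b=cv2.boxPoints(cv2.minAreaRect(c));P=np.array([ray("top",q,34) for q in b])
        print("case",P.round(1).tolist(),P.mean(0).round(1),[np.linalg.norm(P[i]-P[i-1]).round(1) for i in range(4)])
def cross(v,lv=140):
    i=np.where((v[:-1]-lv)*(v[1:]-lv)<0)[0]; return [k+(lv-v[k])/(v[k+1]-v[k]) for k in i]
F=[];B=[]
for u in range(245,385,5):
    r=cross(g[175:215,u]); B.append(ray("top",(u,175+r[0]),25));F.append(ray("top",(u,175+r[-1]),25))
for p in(F,B): p=np.array(p);a=np.polyfit(p[:,1],p[:,0],1);print("rail x = %.4f*y+%.1f"%tuple(a))
for v in (206,212,218,224):
    r=cross(g[v,205:240]);s=cross(g[v,385:420]);print("stop",[ray("top",(205+q,v),30)[:2].round(1).tolist() for q in r],"slide",[ray("top",(385+q,v),33)[:2].round(1).tolist() for q in s])
```

```text
levels mat/case 80.0 219.0
case [[512.4, 34.8, 34.0], [540.5, -72.9, 34.0], [477.6, -89.2, 34.0], [449.8, 17.8, 34.0]] [495.1 -27.4  34. ] [np.float64(64.9), np.float64(111.3), np.float64(65.0), np.float64(110.5)]
rail x = 0.0157*y+642.5
rail x = 0.0162*y+667.8
stop [[622.6, 142.0], [622.7, 120.8]] slide [[624.5, -178.3], [624.7, -198.3]]
stop [[612.0, 141.6], [612.1, 131.5], [612.1, 131.1], [612.1, 120.5]] slide [[614.0, -178.2], [614.2, -198.3]]
stop [[601.4, 142.3], [601.6, 121.1]] slide [[603.5, -178.2], [603.7, -198.1]]
stop [[590.9, 142.6], [591.0, 121.5]] slide [[593.1, -178.1], [593.3, -198.1]]
```

Jig corner is at ≈(645,121) with yaw ≈ −0.016, and the slide is at ≈ 0.001. The case is at (495,−27), yaw +0.254, and its measured sides of 65 × 111 match the given size. I'll push its long side to the rail with the half-open fingers, both touching, then use the slide arm to drive it to the stop.

Call:
{"op": "move_arm", "data": {"plan": [[[15,42,0],[0,0,-2],0.6],[[15,42,0],[0,0,-2],0.6],[[15,42,0],[0,0,-2],0.6],[[15,42,0],[0,0,-2],0.6],[[15,42,0],[0,0,-2],0.6],[[15,42,0],[0,0,-2],0.6],[[15,42,0],[0,0,-2],0.6],[[15,42,0],[0,0,-2],0.6],[[15,42,0],[0,0,-2],0.6],[[15,42,0],[0,0,-2],0.6]]}}

```text
clock: 1.35
eef_pos: [362.0, -193.1, 249.9]
tool_rot: [-3.142, 0.0, -0.019]
force: [0.7, 0.8, 0.8]
width: 51.9
gripper_force: 0.0
```

Call:
{"op": "move_arm", "data": {"plan": [[[15,42,0],[0,0,0],0.6],[[15,42,0],[0,0,0],0.6],[[15,42,0],[0,0,0],0.6],[[13,42,0],[0,0,0],0.6],[[0,0,-40],[0,0,0],0.6],[[0,0,-40],[0,0,0],0.6],[[0,0,-40],[0,0,0],0.6],[[0,0,-40],[0,0,0],0.6],[[0,0,-20],[0,0,0],0.6],[[0,0,0],[0,0,0],0.6]]}}

```text
clock: 2.6
eef_pos: [417.0, -28.2, 77.7]
tool_rot: [3.137, 0.011, -0.016]
force: [0.5, 0.3, 0.7]
width: 51.4
gripper_force: 0.0
```

Call:
{"op": "move_arm", "data": {"plan": [[[0,0,0],[0,0,0],0.6],[[0,0,-20],[0,0,0],0.6],[[0,0,-20],[0,0,0],0.6],[[0,0,0],[0,0,0],0.6]]}}

```text
clock: 3.1
eef_pos: [415.8, -30.1, 48.6]
tool_rot: [3.131, 0.015, -0.016]
force: [0.3, -0.3, 0.0]
width: 51.5
gripper_force: 0.0
```

Call:
{"op": "move_arm", "data": {"plan": [[[3,3,-10],[0,0,0],0.6],[[3,0,-10],[0,0,0],0.6],[[0,0,0],[0,0,0],0.6]]}}

```text
clock: 3.48
eef_pos: [422.1, -27.0, 29.0]
tool_rot: [3.13, 0.015, -0.016]
force: [0.5, -0.3, 0.5]
width: 51.4
gripper_force: 0.0
```

Run:
```python
from h import *
s=status.read_state();print(s["qpos"].round(2) if hasattr(s["qpos"],"round") else s["qpos"],s["eef_pos"],s["tool_rot"])
a=cams.get_image("side");cv2.imwrite("pics/side1.png",a)
```

```text
[ 0.17  0.77 -0.27  2.27  0.98  0.24 -2.58] [422.10860257 -26.9950113   28.96632783] [ 3.13033601  0.01468683 -0.01633512]
```

View pics/side1.png

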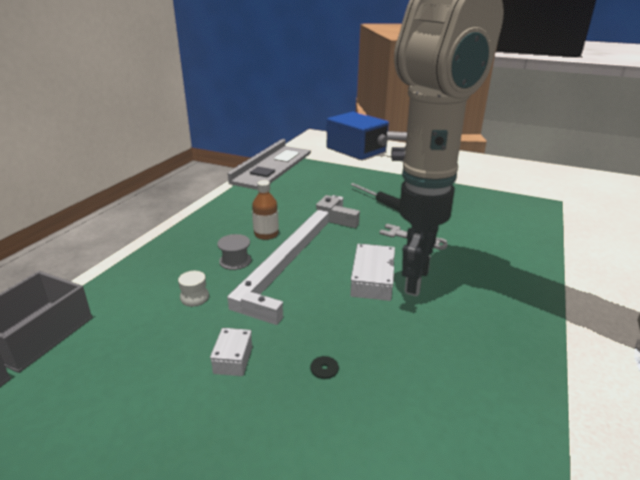

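The side view shows the fingers at ~(413,275), just behind the case at ~(374,270) with a clear gap. Now I'll push slowly toward the rail.

Call:
{"op": "move_arm", "data": {"plan": [[[8,0,-2],[0,0,0],0.6],[[8,0,0],[0,0,0],0.6],[[6,0,0],[0,0,0],0.6],[[6,0,0],[0,0,0],0.6],[[6,0,0],[0,0,0],0.6],[[6,0,0],[0,0,0],0.6],[[6,0,0],[0,0,0],0.6],[[6,0,0],[0,0,0],0.6],[[6,0,0],[0,0,0],0.6],[[6,0,0],[0,0,0],0.6]]}}

```text
clock: 4.78
eef_pos: [486.0, -27.2, 26.4]
tool_rot: [3.131, 0.015, -0.017]
force: [-1.8, -0.1, 0.6]
width: 51.3
gripper_force: 0.9
```

Call:
{"op": "move_arm", "data": {"plan": [[[6,0,0],[0,0,0],0.6],[[6,0,0],[0,0,0],0.6],[[6,0,0],[0,0,0],0.6],[[6,0,0],[0,0,0],0.6],[[6,0,0],[0,0,0],0.6],[[0,0,0],[0,0,0],0.6]]}}

```text
clock: 5.52
eef_pos: [517.1, -26.7, 26.6]
tool_rot: [3.132, 0.013, -0.017]
force: [-0.3, 0.5, -0.5]
width: 51.4
gripper_force: 0.0
```

Run:
```python
from h import *
cv2.imwrite("pics/top1.png",cams.get_image("top"))
```

```text
(no output)
```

View pics/top1.png

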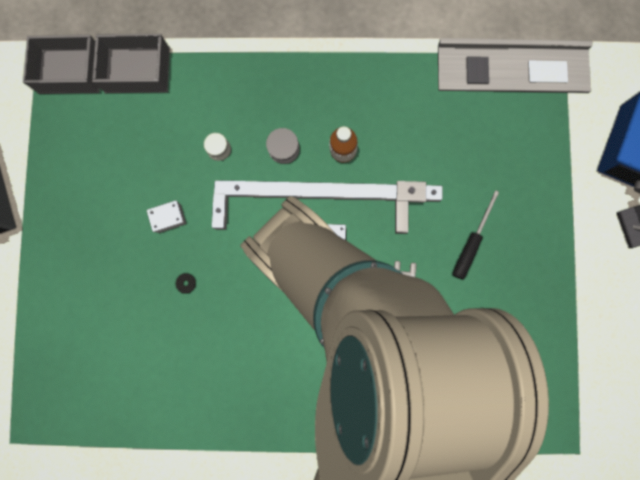

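The top view is mostly hidden by the arm. The case's far right corner shows at ~(346,226), consistent with it being squared at x ≈ 590. I'll continue to the rail.

Call:
{"op": "move_arm", "data": {"plan": [[[6,0,0],[0,0,0],0.6],[[6,0,0],[0,0,0],0.6],[[6,0,0],[0,0,0],0.6],[[6,0,0],[0,0,0],0.6],[[6,0,0],[0,0,0],0.6],[[6,0,0],[0,0,0],0.6],[[4,0,0],[0,0,0],0.6],[[3,0,0],[0,0,0],0.6]]}}

```text
clock: 6.58
eef_pos: [559.1, -26.9, 26.4]
tool_rot: [3.131, 0.015, -0.017]
force: [-3.5, -0.8, 2.0]
width: 51.4
gripper_force: 1.5
```

Call:
{"op": "move_arm", "data": {"plan": [[[2,0,0],[0,0,0],0.6],[[2,0,0],[0,0,0],0.6],[[0,0,0],[0,0,0],0.6]]}}

```text
clock: 6.95
eef_pos: [563.3, -26.9, 26.4]
tool_rot: [3.131, 0.014, -0.017]
force: [-2.0, 0.2, 0.2]
width: 51.4
gripper_force: 0.7
```

Call:
{"op": "move_arm", "data": {"plan": [[[2,0,0],[0,0,0],0.6],[[2,0,0],[0,0,0],0.6],[[0,0,0],[0,0,0],0.6]]}}

```text
clock: 7.32
eef_pos: [567.4, -26.9, 26.5]
tool_rot: [3.131, 0.014, -0.017]
force: [-1.1, 0.4, 0.3]
width: 51.5
gripper_force: 0.6
```

Call:
{"op": "move_arm", "data": {"plan": [[[2,0,0],[0,0,0],0.6],[[0,0,0],[0,0,0],0.6]]}}

```text
clock: 7.58
eef_pos: [567.7, -26.9, 26.4]
tool_rot: [3.13, 0.017, -0.016]
force: [-5.1, -0.1, 3.0]
width: 51.1
gripper_force: 2.4
```

Rail contact is confirmed: the force rose at TCP x ≈ 568. Backing off, raising, and going behind the slide arm with the fingers shut.

Call:
{"op": "move_arm", "data": {"plan": [[[-12,0,0],[0,0,0],0.6],[[-8,0,20],[0,0,0],0.6],[[0,0,40],[0,0,0],0.6],[[0,0,40],[0,0,0],0.6],[[9,-35,0],[0,0,0],0],[[9,-35,0],[0,0,0],0],[[10,-35,0],[0,0,0],0],[[10,-35,0],[0,0,0],0],[[9,-35,0],[0,0,0],0],[[9,-35,0],[0,0,0],0]]}}

```text
clock: 8.82
eef_pos: [605.4, -238.1, 128.3]
tool_rot: [3.131, 0.012, -0.016]
force: [1.5, -0.3, 0.2]
width: 0.5
gripper_force: 0.0
```

Call:
{"op": "move_arm", "data": {"plan": [[[0,0,0],[0,0,0],0],[[0,0,0],[0,0,0],0]]}}

```text
clock: 9.07
eef_pos: [605.0, -236.0, 127.5]
tool_rot: [3.132, 0.013, -0.016]
force: [-0.8, 1.5, -0.0]
width: -0.2
gripper_force: 0.0
```

Run:
```python
from h import *
s=status.read_state();print(s["eef_pos"],s["qpos"])
a=cams.get_image("top");b=cams.get_image("side");cv2.imwrite("pics/top2.png",a[130:370,140:460]);
cv2.imwrite("pics/both2.png",np.hstack([cv2.resize(a[130:370,140:460],(400,300)),cv2.resize(b[130:370,160:480],(400,300))]))
```

```text
[ 604.95964999 -236.00577373  127.53969274] [ 0.69544699  0.85898705 -0.66671769  1.60230845  0.6443599   0.92332135
 -1.79753566]
```

View pics/both2.png

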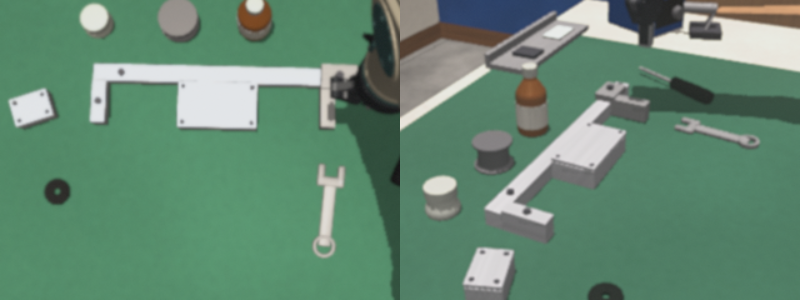

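The case lies flat against the rail, at crop px ~(217,104) in the top view. I'll descend behind the slide arm and push left.

Call:
{"op": "move_arm", "data": {"plan": [[[0,0,-40],[0,0,0],0],[[0,0,-40],[0,0,0],0],[[0,0,-20],[0,0,0],0],[[0,0,0],[0,0,0],0],[[0,8,0],[0,0,0],0],[[0,8,0],[0,0,0],0],[[0,6,0],[0,0,0],0],[[0,6,0],[0,0,0],0],[[0,6,0],[0,0,0],0]]}}

```text
clock: 10.3
eef_pos: [605.4, -203.5, 27.0]
tool_rot: [3.13, 0.014, -0.017]
force: [0.9, -1.9, 1.4]
width: 0.4
gripper_force: 1.1
```

Call:
{"op": "move_arm", "data": {"plan": [[[0,8,0],[0,0,0],0],[[0.5,8,0],[0,0,0],0],[[0,8,0],[0,0,0],0],[[0.5,8,0],[0,0,0],0],[[0,8,0],[0,0,0],0]]}}

```text
clock: 10.92
eef_pos: [605.7, -162.3, 26.4]
tool_rot: [3.131, 0.015, -0.016]
force: [0.4, -2.0, 1.1]
width: -0.2
gripper_force: 1.1
```

Call:
{"op": "move_arm", "data": {"plan": [[[0,8,0],[0,0,0],0],[[0.5,8,0],[0,0,0],0],[[0,8,0],[0,0,0],0],[[0,8,0],[0,0,0],0],[[0.5,6,0],[0,0,0],0],[[0,6,0],[0,0,0],0],[[0,6,0],[0,0,0],0],[[0,6,0],[0,0,0],0]]}}

```text
clock: 11.92
eef_pos: [606.7, -106.9, 26.4]
tool_rot: [3.131, 0.015, -0.017]
force: [-0.1, -4.3, 0.7]
width: -0.1
gripper_force: 2.0
```

Call:
{"op": "move_arm", "data": {"plan": [[[0,6,0],[0,0,0],0],[[0,6,0],[0,0,0],0],[[0.5,6,0],[0,0,0],0],[[0,6,0],[0,0,0],0],[[0,6,0],[0,0,0],0],[[0,6,0],[0,0,0],0],[[0.5,6,0],[0,0,0],0],[[0,6,0],[0,0,0],0],[[0,6,0],[0,0,0],0],[[0,0,0],[0,0,0],0]]}}

```text
clock: 13.18
eef_pos: [608.4, -51.0, 26.6]
tool_rot: [3.133, 0.014, -0.015]
force: [-0.8, -0.2, -0.7]
width: 0.0
gripper_force: 0.4
```

Run:
```python
from h import *
a=cams.get_image("top");b=cams.get_image("side")
cv2.imwrite("pics/both3.png",np.hstack([cv2.resize(a[130:370,140:460],(400,300)),cv2.resize(b[160:370,200:480],(400,300))]))
```

```text
(no output)
```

View pics/both3.png

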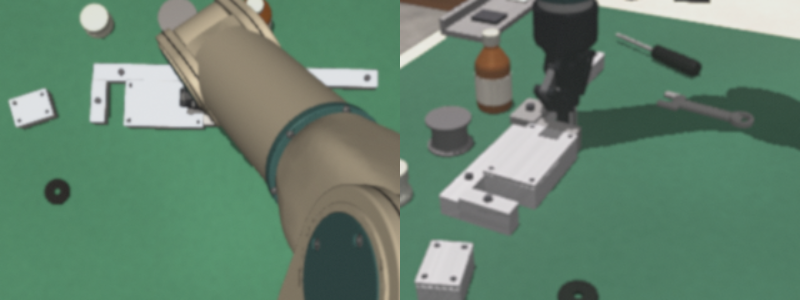

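The case slides along the rail; its left edge is at crop x ≈ 125 against the stop face at x ≈ 107, about 25 mm to go. I'll continue and then press gently.

Call:
{"op": "move_arm", "data": {"plan": [[[0,5,0],[0,0,0],0],[[0,5,0],[0,0,0],0],[[0.5,5,0],[0,0,0],0],[[0,4,0],[0,0,0],0],[[0,3,0],[0,0,0],0],[[0,0,0],[0,0,0],0]]}}

```text
clock: 14.02
eef_pos: [608.8, -29.8, 26.7]
tool_rot: [3.132, 0.014, -0.016]
force: [1.6, -1.8, 1.4]
width: -0.2
gripper_force: 1.2
```

Call:
{"op": "move_arm", "data": {"plan": [[[0,2,0],[0,0,0],0],[[0,2,0],[0,0,0],0],[[0,0,0],[0,0,0],0]]}}

```text
clock: 14.4
eef_pos: [608.5, -26.5, 26.5]
tool_rot: [3.131, 0.014, -0.016]
force: [2.2, -3.9, 0.2]
width: -0.2
gripper_force: 1.7
```

Call:
{"op": "move_arm", "data": {"plan": [[[0,2,0],[0,0,0],0],[[0,0,0],[0,0,0],0]]}}

```text
clock: 14.65
eef_pos: [608.4, -24.5, 26.5]
tool_rot: [3.131, 0.015, -0.016]
force: [2.5, -3.2, 1.8]
width: 0.3
gripper_force: 1.6
```

Call:
{"op": "move_arm", "data": {"plan": [[[0,2,0],[0,0,0],0],[[0,0,0],[0,0,0],0]]}}

```text
clock: 14.9
eef_pos: [608.4, -22.8, 26.4]
tool_rot: [3.131, 0.015, -0.016]
force: [2.6, -4.3, 1.5]
width: -0.1
gripper_force: 1.9
```

Call:
{"op": "move_arm", "data": {"plan": [[[0,2,0],[0,0,0],0],[[0,0,0],[0,0,0],0]]}}

```text
clock: 15.15
eef_pos: [608.4, -22.7, 26.5]
tool_rot: [3.128, 0.015, -0.017]
force: [2.3, -7.1, 2.3]
width: -0.1
gripper_force: 3.4
```

Call:
{"op": "move_arm", "data": {"plan": [[[0,2,0],[0,0,0],0],[[0,0,0],[0,0,0],0]]}}

```text
clock: 15.4
eef_pos: [608.4, -22.6, 26.5]
tool_rot: [3.126, 0.015, -0.019]
force: [2.9, -9.3, 3.8]
width: 0.2
gripper_force: 4.9
```

Blocked at y ≈ −22.7, as predicted for 0.190, so it's seated. I'll back off and check.

Call:
{"op": "move_arm", "data": {"plan": [[[0,-12,0],[0,0,0],0],[[0,-12,0],[0,0,0],0],[[0,0,40],[0,0,0],0],[[0,0,40],[0,0,0],0],[[0,-40,30],[0,0,0],0],[[0,-50,0],[0,0,0],0],[[0,-50,0],[0,0,0],0],[[0,-50,0],[0,0,0],0],[[0,-50,0],[0,0,0],0],[[0,0,0],[0,0,0],0]]}}

```text
clock: 16.65
eef_pos: [606.3, -289.0, 135.2]
tool_rot: [3.129, 0.017, -0.025]
force: [0.1, 0.9, -0.7]
width: -0.3
gripper_force: 0.0
```

Run:
```python
from h import *
a=cams.get_image("top");b=cams.get_image("side")
g=a[...,2].astype(np.float32)
def cross(v,lv=140):
    i=np.where((v[:-1]-lv)*(v[1:]-lv)<0)[0]; return [k+(lv-v[k])/(v[k+1]-v[k]) for k in i]
P=np.array([ray("top",(u,200+cross(g[200:260,u])[-1]),34) for u in range(236,296,4)])
k=np.polyfit(P[:,1],P[:,0],1);print("near side x=%.4f*y+%.1f"%tuple(k), "rail-near dist at y=66:",642.5+.016*66-np.polyval(k,66))
for v in(206,212,218,224):print([ray("top",(205+q,v),33)[:2].round(1).tolist() for q in cross(g[v,205:330],165)])
cv2.imwrite("pics/both4.png",np.hstack([cv2.resize(a[170:260,190:310],(400,300),interpolation=2),cv2.resize(b[190:370,220:460],(400,300))]))
```

```text
near side x=-0.0109*y+580.0 rail-near dist at y=66: 64.27845764140773
[[622.1, 140.8], [623.2, -7.7]]
[[611.5, 140.5], [611.6, 133.0], [611.6, 128.3], [612.6, -7.9]]
[[601.0, 141.1], [602.1, -8.1]]
[[590.5, 141.5], [591.7, -8.2]]
```

View pics/both4.png

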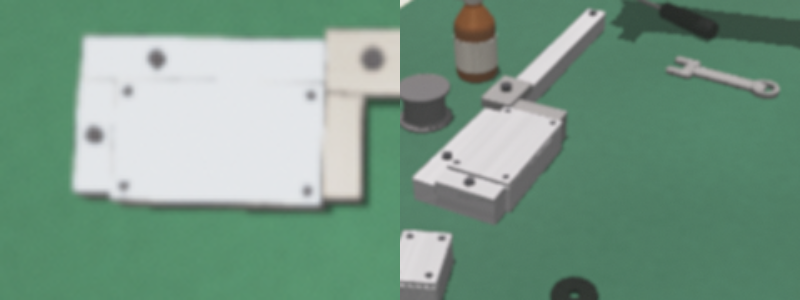

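Snug in the corner: case in the crop at (108–325, 80–205), touching stop, rail and slide arm. My near-side fit included slide-arm columns, so I'll redo it on the case alone.

Run:
```python
from h import *
a=cams.get_image("top");g=a[...,2].astype(np.float32)
P=[]
for u in range(227,284,3):
    v=g[215:250,u];i=np.where((v[:-1]>140)&(v[1:]<=140))[0][-1];P.append(ray("top",(u,215+i+(v[i]-140)/(v[i]-v[i+1])),34))
P=np.array(P);k=np.polyfit(P[:,1],P[:,0],1);print(k,"depth at ends",[642.5+.016*y-np.polyval(k,y) for y in(15,118)])
```

```text
[1.77743374e-02 5.78029389e+02] depth at ends [np.float64(64.44399639610992), np.float64(64.26123964861324)]
```

The near side sits 64.3–64.4 mm from the rail at both ends and parallel to it within 0.002 rad. The slide's right face is at y ≈ −8, which is travel ≈ 0.190.

```bash
python3 -c "
from h import *
print(ctrl.finish_job())"
```

```text
the job is handed in; nothing more can be done
None
```

The job is handed in: at the last camera check the enclosure lay flush against the rail and end stop, with the sliding arm closed up behind it at about 0.190 m; I saw no bystander disturbed, and the hand-in gave no pass or fail result.

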